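# Index a cane grip three clicks on and hold it

## Task

The rosewood cane grip in the indexing stand has to come round to its next flute line, an eighth of a turn. Take hold of the black bar knob on top of the stand and turn it clockwise, seen from above, one click at a time, feeling and counting the clicks, until it sits in the third stop on from where it now rests; do not run past it. Finish still gripping the knob and holding it in that stop, so that it cannot slip while I tighten the red-balled clamp, and leave the gouges, the finished grip and the jar where they lie.

Things in the scene. Friction and masses are not known exactly. Their poses are not given: they have to be found in the camera images.
- stand: green cast-iron upright indexing stand bolted to the bench (fixed). Origin on the bench under its vertical spindle axis. Foot 150 (x) x 190 (y) x 22 mm; column at its -y side. On the axis, upward: cup centre, cane grip, bearing, steel index wheel 91 mm across (top 236 mm above the bench), knob. Beside the knob only the detent block, 62 to 104 mm off along -y, top 235 mm. Nothing overhangs it
- knob_axis (a point): point on the spindle axis inside the bar of the knob, 276 mm above the bench, the TCP height for gripping the bar; fixed to the stand, with the stand's axes
- knob: black bar knob that turns with the spindle: round flange 38 mm across, 5 mm high, and on it an upright bar 62 mm long (its own x), 14 mm wide (its own y), from 253 to 286 mm above the bench, centred on the axis. White line on top of its +x half. Origin on the axis under the flange, 248 mm above the bench; z up. Grip it from above across the 14 mm, with 30 N or more
- spindle (a joint): angle of wheel, knob and cane grip together, rad, growing clockwise seen from above; 0: knob x along stand x. A sprung ball clicks into 24 notches: stops 0.2618 rad (15 deg) apart, at whole multiples. Starts at rest in one of the five stops 0 to 1.047. It takes about 0.2 N m to leave a notch; past half-way (7.5 deg) it snaps into the next. No end stops
- zero_mark (a point): red mark on top of the index wheel, 45 mm from the axis, in the direction of the knob's own +x (the white-line end), 236 mm above the bench; turns with the wheel
- gouge_wide: loose wide carving gouge lying on the bench, 235 mm long along its x (handle at -x, yellow boxwood, 25 mm thick; blade 22 mm wide); origin under the middle of its length. Bystander
- gouge_narrow: loose narrow carving gouge lying on the bench, 225 mm long along its x (handle at -x, brown, 25 mm thick; blade 10 mm wide); origin under the middle of its length. Bystander
- finished_grip: loose finished rosewood cane grip with a carved head, lying along its x, 190 mm long, up to 44 mm wide and 39 mm high (head at +x); origin on the bench under it. Bystander
- wax_jar: loose amber jar of wax with a black cap, 64 mm across, 70 mm high; origin under its centre. Bystander

How it is judged:
By the outcome, as a careful person would: the job done as asked, in the order asked, and still so for the second after the job is handed in, while the arm keeps its last pose, push and grip.
It also fails if it takes over 30 s, if anything falls off the work surface, if the arm or the gripper's body presses on something with over 40 N, if the wrist force passes 120 N, or if a joint passes its speed limit or range.

## Robot

A 6-joint arm with a two-finger parallel gripper is mounted at the origin on the work surface. World frame = base frame: x ahead of the robot, y to its left, z up, the work surface at z = 0. Lengths are in m, angles in rad, forces in N, time in s.
With the tool pointing down it reaches from about 0.35 to 0.85 m from the base axis. Payload 8.1 kg.
Tool frame: the origin (TCP) lies between the finger pads, 19 mm behind the fingertips; this is the grasp point; z points along the fingers, y is the line along which they close (so a half turn about z gives the same grasp; the last joint's range is limited). The gripper opens to 93 mm and grips with 3 to 60 N. Pads are 15 mm wide; open, the fingers measure 128 mm over their backs; the gripper's body (75 mm by 188 mm) begins 65 mm behind the grasp point.
Start: joints at [1.249, 0.13, 1.488, -0, 1.523, -0.085], TCP at [0.141, 0.583, 0.237] pointing down, gripper open.
Joint ranges: [-2.96, 2.96], [-0.89, 2.26], [0.02, 2.5], [-1.34, 4.48], [0, 2.73], [-2.66, 2.66]. Speed limits (rad/s): [2.39, 2.39, 2.79, 3.14, 3.14, 3.14].

## Interface

Orientations are given as a rotation vector (axis times angle).
In Python, from plant import robot, ticket, read_camera gives the robot as it stands (robot), with the cameras as plain functions and the job (ticket).
- The arm moves only by the shell command python3 inch.py [FORCE], which reads ROWS from standard input. ROWS is a JSON list that holds a single list of rows (three levels of brackets), with 1 to 20 rows, each of 5 numbers: the finger opening in m, then dx, dy, dz in shares of the most that a row can go, 1 being 50 mm, then a turn about the tool's z in shares of pi/2 rad (1.0 is pi/2 rad); each row shifts and turns the commanded pose from where the row before left it, along the tool's axes as they then stand; what a row does not reach is not made up. A row lasts 1/10 s, in which the tool goes at most 0.05 m and 0.15 rad, less where a joint would pass 70% of its speed; a pose out of reach is approached as far as the arm can. The fingers move at their own pace and stop on an object; FORCE is the grip in N (left out, the last holds). Time passes only in rows, so rows that do not move let the fingers close. It prints the time, the measured TCP pose, the force, the opening and the grip force at its end. No shift or turn number may pass 1 either way. Input that does not fit is refused with a message, and nothing moves.
- robot.read_state(): the state, without advancing time (a new reading comes with each control period).
- read_camera(name): name is "side" or "top" or "wrist"; returns a dict with "image" (480x640x3 uint8, red, green, blue), "fx", "fy", "cx", "cy" (pixels), "R" (3x3) and "t" (3): a world point X has camera coordinates R X + t. Camera axes: x right, y down, z forward; pixel columns grow to the right and rows downward; lengths in m; the calibration is good to about 2 mm. A picture is of the moment at which its call begins. There is no depth.
- ticket.close_job(): hands the job in; it is judged then, once.
The state is a dict: "t": time; "q": joint angles; "dq": joint speeds; "joint_torque": joint torques, N m; "tool_pos": TCP position; "orientation": TCP orientation; "force": force on the tool from outside, world axes, zero at the start; "wrist_torque": the same for the moment, N m; "opening": finger opening in m; "gripper_force": force on a finger pad.
Only numpy, scipy, OpenCV 4.12 (cv2) and the standard library are available. Lean on these libraries where they do the work, as an engineer would, in place of code of your own. Each camera call takes 0.05 s, during which the arm holds its last target. There are 200 camera calls.

## Working session

There is one attempt and no reset: what is moved stays moved. The work goes in short steps, Python scripts to look and compute and a shell command to move; the robot and the scene stay as the last step left them, time stands still between calls to the robot, and variables do not carry over. Pictures are saved under pics/ and viewed, at most 10 in all, crops included, and the job is handed in when it is done.

```bash
mkdir -p pics; ls
python3 - <<'E'
from plant import robot, ticket, read_camera
import cv2,numpy as np
ims=[]
for n in ["side","top","wrist"]:
    c=read_camera(n); cv2.imwrite(f"pics/{n}0.png",c["image"][:,:,::-1])
    print(n,c["fx"],c["fy"],c["cx"],c["cy"],np.round(c["R"],3).tolist(),np.round(c["t"],3))
s=robot.read_state();print(s["t"],s["tool_pos"],s["orientation"],s["opening"],s["force"])
E
```

```text
inch.py
pics
plant.py
side 605.7783769564809 605.7783769564809 319.4396792511441 238.8792796947393 [[0.995, -0.098, 0.011], [-0.044, -0.543, -0.839], [0.089, 0.834, -0.545]] [-0.542  0.219  1.089]
top 515.2010532030807 515.2010532030807 323.88100197174276 239.46693152118908 [[0.007, -1.0, -0.016], [-0.985, -0.004, -0.172], [0.172, 0.017, -0.985]] [0.069 0.567 1.286]
wrist 342.00507190133163 342.00507190133163 320.10738625722627 236.35398377764912 [[0.235, 0.972, -0.001], [0.932, -0.225, 0.284], [0.276, -0.068, -0.959]] [-0.599 -0.033  0.39 ]
0.15 [0.14059925 0.58287059 0.23662915] [-3.70996905e-01 -3.11932601e+00  2.19264831e-03] 0.09292646685587107 [-0.52407756 -0.09745513 -0.03556203]
```

View pics/top0.png

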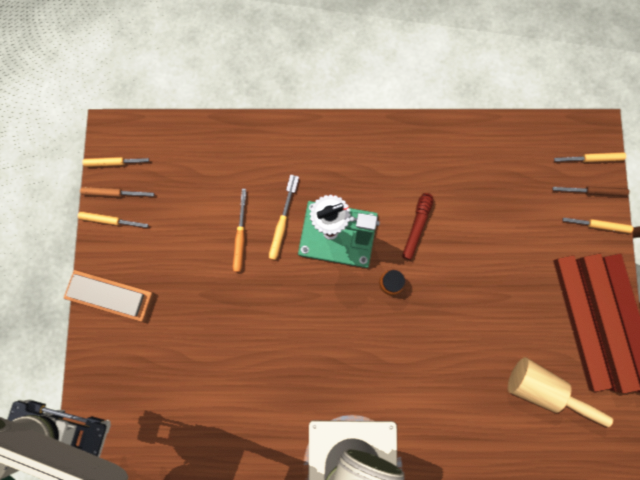

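View pics/side0.png

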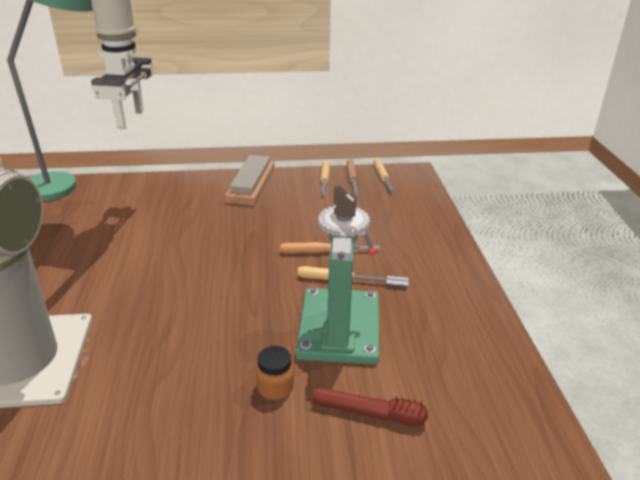

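The top view shows the knob at about (330,212), with the detent block to its right at (366,222). The side view shows the knob at about (345,203). I'll enlarge both.

Run:
```python
import cv2,numpy as np
a=cv2.imread("pics/top0.png")[185:275,290:390]; b=cv2.imread("pics/side0.png")[175:265,295:395]
f=lambda i:cv2.resize(i,None,fx=4,fy=4,interpolation=cv2.INTER_CUBIC)
cv2.imwrite("pics/crop0.png",np.hstack([f(a),f(b)]))
```

```text
(no output)
```

View pics/crop0.png

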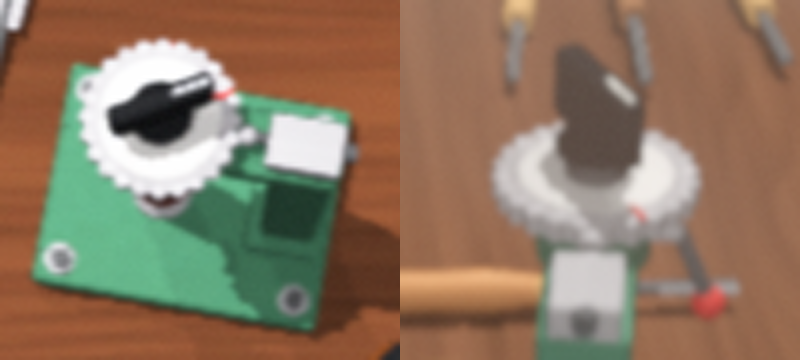

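The crop shows the wheel centre at top (330,214.5) and side (344.2,221.2). The red mark is at top (346,208.8) and side (354.5,228.5), and the front edge of the foot runs from top (299.5,255) to (368.2,267).

```bash
cat > h.py <<'E'
import numpy as np
from plant import robot, ticket, read_camera
def ray(c,p):
    R=np.array(c["R"]);t=np.array(c["t"])
    d=R.T@np.array([(p[0]-c["cx"])/c["fx"],(p[1]-c["cy"])/c["fy"],1.]); return -R.T@t,d/np.linalg.norm(d)
def onz(c,p,z):
    o,d=ray(c,p); return o+d*(z-o[2])/d[2]
def tri(obs):
    A=0;b=0
    for c,p in obs:
        o,d=ray(c,p);P=np.eye(3)-np.outer(d,d);A=A+P;b=b+P@o
    return np.linalg.solve(A,b)
def proj(c,X):
    v=np.array(c["R"])@X+c["t"]; return np.array([c["fx"]*v[0]/v[2]+c["cx"],c["fy"]*v[1]/v[2]+c["cy"]])
E
python3 - <<'E'
from h import *
T=read_camera("top");S=read_camera("side")
np.set_printoptions(precision=4,suppress=True)
w=tri([(T,(330,214.5)),(S,(344.2,221.2))]);m=tri([(T,(346,208.8)),(S,(354.5,228.5))])
print("wheel",w,onz(T,(330,214.5),.236),onz(S,(344.2,221.2),.236));print("mark",m,np.degrees(np.arctan2(*(m-w)[1::-1])),np.linalg.norm((m-w)[:2]))
a=onz(T,(299.5,255),.022);b=onz(T,(368.2,267),.022);print(a,b,"stand y dir",np.degrees(np.arctan2(*(a-b)[1::-1])))
p=onz(T,(317,216),.286);q=onz(T,(343.5,204.5),.286);print("bar",p,q,np.degrees(np.arctan2(*(q-p)[1::-1])))
s=robot.read_state();from scipy.spatial.transform import Rotation as Ro
print(s["tool_pos"],Ro.from_rotvec(s["orientation"]).as_matrix())
E
```

```text
wheel [0.5918 0.0557 0.2303] [0.5908 0.0557 0.236 ] [0.5902 0.0464 0.236 ]
mark [0.6041 0.0198 0.2369] -71.21671025492246 0.03791686544710303
[0.5293 0.1366 0.022 ] [ 0.4985 -0.044   0.022 ] stand y dir 80.30592116121977
bar [0.5762 0.0833 0.286 ] [0.6017 0.0265 0.286 ] -65.79803049980329
[0.1406 0.583  0.2369] [[-0.9721  0.2345 -0.0003]
 [ 0.2345  0.9721 -0.0008]
 [ 0.     -0.0009 -1.    ]]
```

Careful with the scale: shifts go in shares of 50 mm and turns go in shares of pi/2 rad. That gives: -0.04 m is -0.8, -0.0312 m is -0.624.

```bash
echo '[[[0.093, 0, 0, -0.8, 0], [0.093, 0, 0, -0.8, 0], [0.093, -0.624, -0.452, -0.08, 0], [0.093, -0.624, -0.452, -0.08, 0], [0.093, -0.624, -0.452, -0.08, 0], [0.093, -0.624, -0.452, -0.08, 0], [0.093, -0.624, -0.452, -0.08, 0], [0.093, -0.624, -0.452, -0.08, 0], [0.093, -0.624, -0.452, -0.08, 0], [0.093, -0.624, -0.452, -0.08, 0], [0.093, -0.624, -0.452, -0.08, 0], [0.093, -0.624, -0.452, -0.08, 0], [0.093, -0.624, -0.452, -0.08, 0], [0.093, -0.624, -0.452, -0.08, 0], [0.093, -0.624, -0.452, -0.08, 0], [0.093, -0.624, -0.452, -0.08, 0], [0.093, -0.624, -0.452, -0.08, 0], [0.093, -0.624, -0.452, -0.08, 0], [0.093, -0.624, -0.452, 0, 0], [0.093, -0.624, -0.452, 0, 0]]]' | python3 inch.py 45 | tail -3
echo '[[[0.093, 0, 0, 0, 0.0891], [0.093, 0, 0, 0, 0.0891], [0.093, 0, 0, 0, 0.0891], [0.093, 0, 0, 0, 0.0891], [0.093, 0, 0, 0, 0.0891], [0.093, 0, 0, 0, 0.0891], [0.093, 0, 0, 0, 0.0891], [0.093, 0, 0, 0, 0]]]' | python3 inch.py | tail -3
python3 - <<'E'
from h import *
import cv2
from scipy.spatial.transform import Rotation as Ro
s=robot.read_state();R=Ro.from_rotvec(s["orientation"]).as_matrix()
print(s["t"],s["q"],s["tool_pos"],R.round(4),np.degrees(np.arctan2(R[1,0],R[0,0])))
c=read_camera("wrist");cv2.imwrite("pics/w1.png",c["image"][:,:,::-1])
print(proj(c,np.array([.591,.0557,.286])),proj(c,np.array([.591,.0557,.236])))
E
```

```text
force: [0.5, 1.5, 0.1]
opening: 0.093
gripper_force: 0.0
force: [0.1, -0.3, -0.5]
opening: 0.0927
gripper_force: 0.0
3.05 [ 8.23558448e-03  1.02065647e-01  1.25956218e+00  6.59364584e-06
  1.78021805e+00 -3.43444054e-01] [0.59120357 0.05607307 0.38127642] [[-3.445e-01  9.388e-01 -3.000e-04]
 [ 9.388e-01  3.445e-01  0.000e+00]
 [ 1.000e-04 -2.000e-04 -1.000e+00]] 110.14983690095535
[319.88911023 245.65333297] [319.96137014 228.07352766]
```

View pics/w1.png

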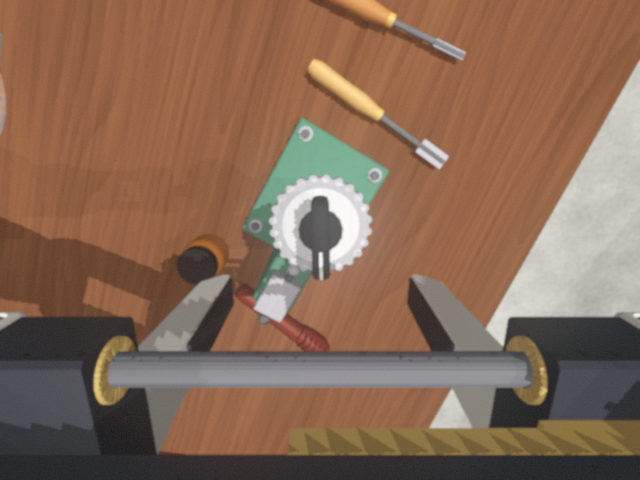

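The wrist view shows the bar nearly vertical in the image, from (320,197) to (321,278). The wheel is centred near (320.5,223). I'll enlarge it.

Run:
```python
import cv2
a=cv2.imread("pics/w1.png")[165:290,240:400]
cv2.imwrite("pics/w1c.png",cv2.resize(a,None,fx=4.8,fy=4.8,interpolation=cv2.INTER_CUBIC))
```

```text
(no output)
```

View pics/w1c.png

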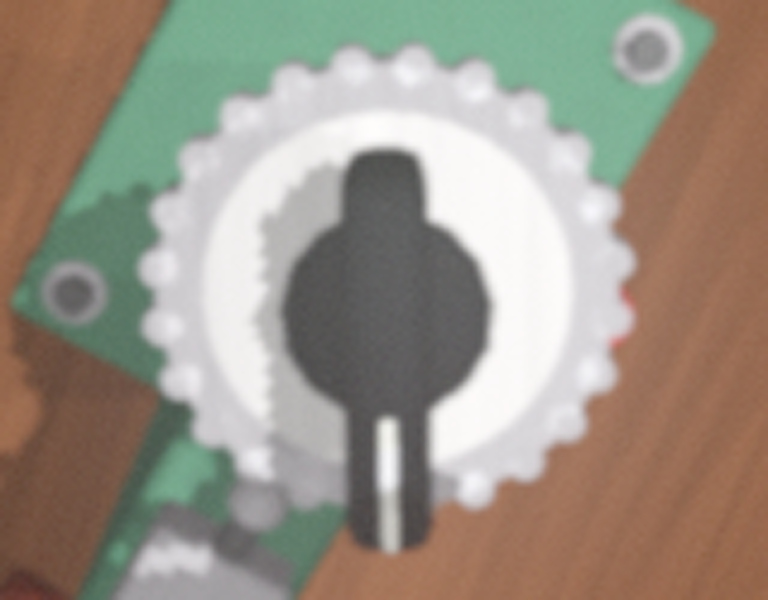

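The bar centreline runs from about (320.0,197.9) to (321.4,279.2). The flange centre is at about (320.5,230).

Run:
```python
from h import *
c=read_camera("wrist");np.set_printoptions(precision=4,suppress=True)
f=lambda x,y:(240+x/4.8,165+y/4.8)
p=onz(c,f(384,152),.286);q=onz(c,f(390.5,549),.286)
print(p,q,(p+q)/2,np.linalg.norm(p-q),np.degrees(np.arctan2(*(q-p)[1::-1])))
print("flange",onz(c,f(387,313),.253),"wheel",onz(c,f(387.5,283),.236))
a,b=onz(c,(375,174.5),.022),onz(c,(255,226.5),.022);d=onz(c,(305.5,133.5),.022)
print("screws",a,b,d,np.degrees(np.arctan2(*(a-d)[1::-1])),np.degrees(np.arctan2(*(d-b)[1::-1])))
print(robot.read_state()["tool_pos"])
T=read_camera("top")
print("tri bar",tri([(T,(330.3,210.3)),(c,proj(c,(p+q)/2))]))
```

```text
[0.5783 0.0901 0.286 ] [0.6015 0.0306 0.286 ] [0.5899 0.0604 0.286 ] 0.06389333850813067 -68.6492307401154
flange [0.5906 0.0585 0.253 ] wheel [0.5903 0.0594 0.236 ]
screws [0.6582 0.1056 0.022 ] [ 0.517 -0.031  0.022] [0.5434 0.1242 0.022 ] -9.206854587715988 80.3461855689054
[0.5912 0.0561 0.3813]
tri bar [0.5923 0.0551 0.2685]
```

In the tool's units: 0.024 m is 0.48, 0.001 m is 0.02.

```bash
echo '[[[0.06, 0.02, 0, 0.48, 0], [0.06, 0.02, 0, 0.48, 0], [0.06, 0, 0, 0.44, 0], [0.06, 0, 0, 0, 0]]]' | python3 inch.py
python3 - <<'E'
from h import *
import cv2
np.set_printoptions(precision=4,suppress=True)
c=read_camera("wrist");im=np.ascontiguousarray(c["image"][:,:,::-1])
for z in (.236,.253,.286): print(z,proj(c,np.array([.5903,.058,z])))
cv2.imwrite("pics/w2.png",cv2.resize(im[120:400,150:490],None,fx=2.1,fy=2.1,interpolation=cv2.INTER_CUBIC))
E
```

```text
t: 3.6
tool_pos: [0.5889, 0.0579, 0.3074]
orientation: [-1.789, -2.576, 0.006]
force: [-0.8, 0.0, 0.1]
opening: 0.0659
gripper_force: 0.0
0.236 [322.8917 257.0426]
0.253 [322.9297 266.248 ]
0.286 [323.0226 288.7884]
```

View pics/w2.png

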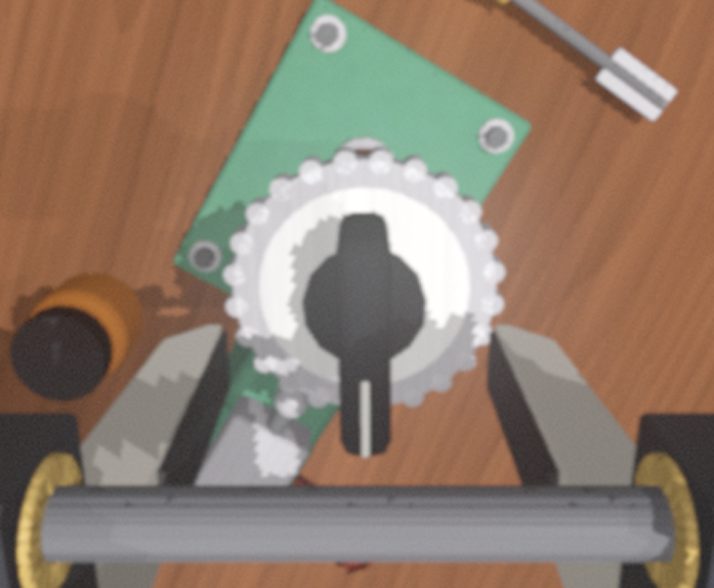

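The flange is centred at crop (364,303), the wheel at (364.5,279), and the bar ends are at (363,213) and (366,455).

Run:
```python
from h import *
np.set_printoptions(precision=4,suppress=True)
c=read_camera("wrist");f=lambda x,y:(150+x/2.1,120+y/2.1)
p=onz(c,f(363,214),.286);q=onz(c,f(366,455),.286)
print((p+q)/2,np.linalg.norm(p-q),np.degrees(np.arctan2(*(q-p)[1::-1])))
print(onz(c,f(364,303),.253),onz(c,f(364.5,279),.236))
# first-view bar ends (saved px) + this view: height
w1=dict(c);
o,d=ray(c,proj(c,(p+q)/2));print("cam",o)
from scipy.spatial.transform import Rotation as Ro
s=robot.read_state();R=Ro.from_rotvec(s["orientation"]).as_matrix();print(R.round(4),s["tool_pos"])
# wrist cam fixed to tool: earlier camera pose = shifted by TCP difference (same orientation)
dt=np.array([.5912,.0561,.3813])-s["tool_pos"];w1["t"]=np.array(c["t"])-np.array(c["R"])@dt
for n,a,b in (("bar -x end",(320,196.7),f(363,214)),("bar +x end",(321.35,279.4),f(366,455)),("flange",(320.6,230.2),f(364,303))): print(n,tri([(w1,a),(c,b)]))
```

```text
[0.5904 0.0607 0.286 ] 0.06722668716800606 -68.8009837563811
[0.5913 0.0585 0.253 ] [0.5909 0.0602 0.236 ]
cam [0.5627 0.1317 0.4564]
[[-0.3482  0.9374 -0.0007]
 [ 0.9374  0.3482 -0.    ]
 [ 0.0002 -0.0007 -1.    ]] [0.5903 0.0579 0.3116]
bar -x end [0.5786 0.0889 0.2743]
bar +x end [0.5987 0.0373 0.2997]
flange [0.5888 0.0625 0.2651]
```

Only the white-line end gives a clean top edge, because the end face shows at the other end. With that, the axis is at about (0.591, 0.059). Next I descend and grip.

In the tool's units: 0.012 m is 0.24, 0.001 m is 0.02.

```bash
echo '[[[0.06, 0.02, 0.02, 0.24, 0], [0.06, 0, 0, 0.24, 0], [0.06, 0, 0, 0.23, 0], [0.06, 0, 0, 0, 0], [0.04, 0, 0, 0, 0], [0.025, 0, 0, 0, 0], [0.01, 0, 0, 0, 0], [0.01, 0, 0, 0, 0], [0.01, 0, 0, 0, 0], [0.01, 0, 0, 0, 0]]]' | python3 inch.py 45
cat > st.py <<'E'
from h import *
from scipy.spatial.transform import Rotation as Ro
np.set_printoptions(precision=3,suppress=True)
s=robot.read_state();R=Ro.from_rotvec(s["orientation"]).as_matrix()
print(round(s["t"],2),s["tool_pos"],"yaw",np.degrees(np.arctan2(-R[1,0],-R[0,0])).round(2),"F",np.array(s["force"]),"M",np.array(s["wrist_torque"]),s["opening"],s["gripper_force"],s["q"][5])
E
python3 st.py
```

```text
t: 4.7
tool_pos: [0.5912, 0.0592, 0.2761]
orientation: [1.795, 2.578, 0.0]
force: [-0.4, -0.0, -0.1]
opening: 0.0169
gripper_force: 0.0
4.7 [0.591 0.059 0.276] yaw -69.72 F [-0.386 -0.025 -0.123] M [-0.072  0.106 -0.008] 0.01690281010551361 0.0 -0.3404121014606285
```

In the tool's units: 0.06 rad / 1.5708 = 0.0382.

```bash
echo '[[[0.005, 0, 0, 0, 0], [0.005, 0, 0, 0, 0], [0.005, 0, 0, 0, 0], [0.005, 0, 0, 0, 0]]]' | python3 inch.py 45 >/dev/null; python3 st.py
echo '[[[0.005, 0, 0, 0, 0.0382]]]' | python3 inch.py >/dev/null; python3 st.py
echo '[[[0.005, 0, 0, 0, 0.0382]]]' | python3 inch.py >/dev/null; python3 st.py
echo '[[[0.005, 0, 0, 0, 0.0382]]]' | python3 inch.py >/dev/null; python3 st.py
echo '[[[0.005, 0, 0, 0, 0.0382], [0.005, 0, 0, 0, 0.0127]]]' | python3 inch.py >/dev/null; python3 st.py
echo '[[[0.005, 0, 0, 0, 0], [0.005, 0, 0, 0, 0]]]' | python3 inch.py >/dev/null; python3 st.py
```

```text
5.1 [0.59  0.059 0.276] yaw -69.73 F [-5.646 -0.396  3.815] M [-0.246  0.955 -0.116] 0.01343544073973103 45.00057756900787 -0.340295038166786
5.2 [0.59  0.059 0.276] yaw -73.15 F [-4.891 -1.611  3.235] M [-0.221  0.897  0.491] 0.013515816812357683 45.21714806556702 -0.280545702295482
5.3 [0.59  0.059 0.276] yaw -76.71 F [-5.431 -1.878  2.523] M [-0.281  0.842  0.282] 0.013360734325112502 45.04502356052399 -0.21840598148534435
5.4 [0.59  0.059 0.276] yaw -80.16 F [-4.949 -2.376  2.86 ] M [-0.218  0.803  0.072] 0.013601634433995207 45.012386441230774 -0.1581711797301593
5.6 [0.59  0.059 0.276] yaw -84.73 F [-5.703 -0.97   3.594] M [-0.279  0.974 -0.043] 0.013687601980060863 44.99824941158295 -0.07848023797532776
5.8 [0.59  0.059 0.276] yaw -84.6 F [-4.833  0.003  2.836] M [-0.228  0.934 -0.136] 0.013862925120253783 45.00218331813812 -0.08077070094870842
```

The torque peaked at about 0.49 N m and then fell back to its resting value: click 1. Next is click 2.

In the tool's units: 0.06 rad / 1.5708 = 0.0382.

```bash
for i in 1; do :; done
echo '[[[0.005, 0, 0, 0, 0.0382]]]' | python3 inch.py >/dev/null; python3 st.py
echo '[[[0.005, 0, 0, 0, 0.0382]]]' | python3 inch.py >/dev/null; python3 st.py
echo '[[[0.005, 0, 0, 0, 0.0382]]]' | python3 inch.py >/dev/null; python3 st.py
echo '[[[0.005, 0, 0, 0, 0.0382], [0.005, 0, 0, 0, 0.0127]]]' | python3 inch.py >/dev/null; python3 st.py
echo '[[[0.005, 0, 0, 0, 0], [0.005, 0, 0, 0, 0]]]' | python3 inch.py >/dev/null; python3 st.py
python3 - <<'E'
from h import *
import cv2
c=read_camera("wrist");im=np.ascontiguousarray(c["image"][:,:,::-1])
cv2.imwrite("pics/w3.png",im)
E
```

```text
5.9 [0.591 0.059 0.276] yaw -88.02 F [-4.901 -1.933  2.211] M [-0.277  0.827  0.473] 0.013589581857304274 45.255977511405945 -0.02110342292303919
6.0 [0.591 0.059 0.276] yaw -91.58 F [-4.621 -2.26   2.298] M [-0.257  0.807  0.299] 0.013907740561587301 45.04925072193146 0.04105902353905377
6.1 [0.591 0.059 0.276] yaw -95.03 F [-4.502 -1.747  2.371] M [-0.256  0.746  0.143] 0.013462766771229758 45.01239359378815 0.10127417684811975
6.3 [0.591 0.059 0.276] yaw -99.59 F [-5.043 -1.683  3.018] M [-0.218  0.862 -0.106] 0.013515645575095343 45.00068485736847 0.18083609353324495
6.5 [0.591 0.059 0.276] yaw -99.44 F [-5.477 -1.31   4.309] M [-0.283  1.004 -0.202] 0.013791882851295241 45.01737356185913 0.1781667727839379
```

View pics/w3.png

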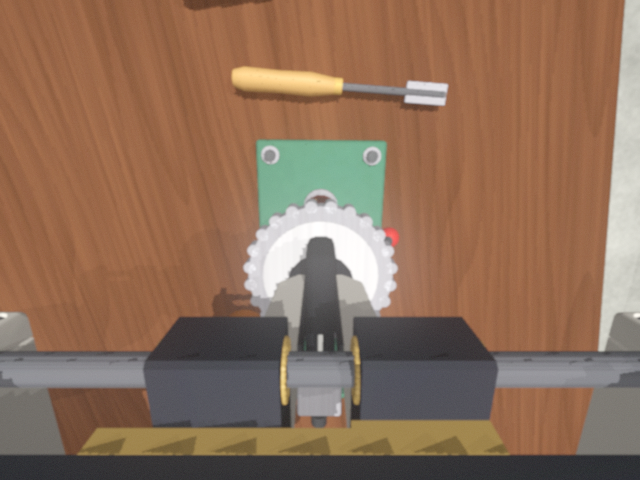

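The wrist view shows the bar gripped squarely and pointing straight at the detent block: (320,240) to (320,350), in line with the foot. That is two clicks. Now the third.

In the tool's units: 0.06 rad / 1.5708 = 0.0382.

```bash
echo '[[[0.005, 0, 0, 0, 0.0382]]]' | python3 inch.py >/dev/null; python3 st.py
echo '[[[0.005, 0, 0, 0, 0.0382]]]' | python3 inch.py >/dev/null; python3 st.py
echo '[[[0.005, 0, 0, 0, 0.0382]]]' | python3 inch.py >/dev/null; python3 st.py
echo '[[[0.005, 0, 0, 0, 0.0382], [0.005, 0, 0, 0, 0.014]]]' | python3 inch.py >/dev/null; python3 st.py
echo '[[[0.005, 0, 0, 0, 0], [0.005, 0, 0, 0, 0], [0.005, 0, 0, 0, 0]]]' | python3 inch.py >/dev/null; python3 st.py
python3 - <<'E'
from h import *
import cv2
im=read_camera("wrist")["image"][:,:,::-1]; t=read_camera("top")["image"][:,:,::-1]
im=cv2.resize(im[100:400,170:470],(400,400),interpolation=cv2.INTER_CUBIC);t=cv2.resize(t[150:300,270:420],(400,400),interpolation=cv2.INTER_CUBIC)
cv2.imwrite("pics/f.png",np.hstack([im,t]))
E
```

```text
6.65 [0.591 0.059 0.276] yaw -102.86 F [-4.378 -1.501  2.907] M [-0.379  0.92   0.536] 0.01376480746565078 45.305065512657166 0.2378323372616712
6.75 [0.591 0.059 0.276] yaw -106.42 F [-4.535 -1.53   1.287] M [-0.286  0.879  0.208] 0.014069349503337403 45.02195477485657 0.3000025564060656
6.85 [0.591 0.059 0.276] yaw -109.86 F [-4.024 -2.745  2.472] M [-0.366  0.845  0.186] 0.013864740307770266 45.01466453075409 0.3601470940749573
7.05 [0.591 0.059 0.276] yaw -114.55 F [-4.281 -2.076  2.348] M [-0.422  0.906 -0.063] 0.013406876322792081 45.0000786781311 0.4419702341940768
7.35 [0.591 0.059 0.276] yaw -114.42 F [-4.35  -2.628  2.408] M [-0.413  0.99  -0.145] 0.013949913347266354 45.01276910305023 0.4395839766288102
```

View pics/f.png

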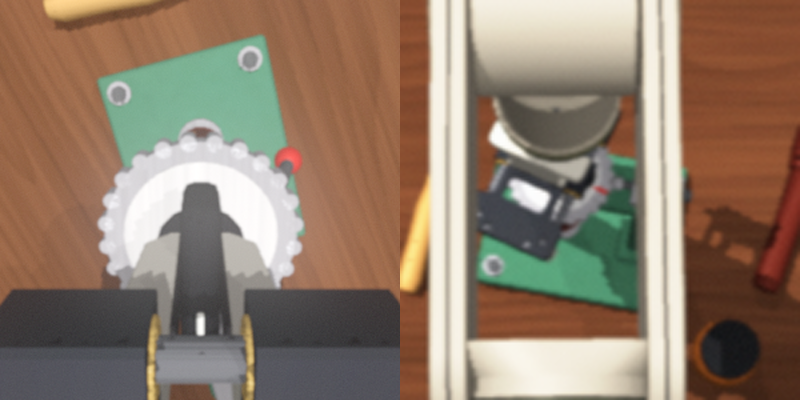

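The view shows the bar held squarely between the pads and turned about 15° past the detent line. The red mark is at top pixel (345.4,221.3). I'll check that and hand in.

Run:
```python
from h import *
c=read_camera("top");m=onz(c,(345.4,221.3),.236);w=onz(c,(330,214.5),.236)
print(m,np.degrees(np.arctan2(*(m-w)[1::-1])))
print(ticket.close_job())
```

```text
[0.57533229 0.02111834 0.236     ] -114.10211067300584
the job is handed in; nothing more can be done
None
```

The knob has been turned three clicks clockwise (45°) and sits in the third stop on from where it started, still gripped at 45 N; the red mark reads about −114.1° against roughly −114.5° expected, and the gripper touched nothing but the knob.

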